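# Refit the traverse unit on the spool winder

### The job

Take the traverse unit by its black handle and carry it calmly over to the spool winder; its blue carriage runs free on the ball-bearing rail, so tilt the unit as you go to keep the carriage from running to the red stop at either end of the rail. Hold the unit steady above its seat on the winder, clear of the lips, until the carriage has rested at the middle of the rail, opposite the empty spool, for three seconds, then lower it gently fully home between the lips of the seat, with the carriage still near the middle, and let go. Never touch or push the carriage itself, and leave the other things on the bench where they are.

Things in the scene. Friction and masses are not known exactly. Their poses are not given: they have to be found in the camera images.
- unit: traverse unit: aluminium base plate 260 mm long (x), 80 mm wide, 8 mm thick, with a steel rail along x, a red stop block at each end and an arched handle over the middle. Origin: centre of the plate's underside; x along the rail, z up; both ends are alike. 0.45 kg without the carriage, centre of mass under the handle. Starts flat on the bench
- unit_grip (a point): centre of the unit's handle, 96 mm above the plate's underside: a black bar on top of the arch, 24 mm thick along x (grip it across this), 66 mm long along y, 28 mm high (82 to 110 mm above the underside). The arch's legs stand at y = +-42 mm; the carriage passes under the handle, its top (the thread eye) 71 mm above the underside
- carriage: carriage on the rail: dark block with a blue top plate 56 mm long (x), 60 mm wide, brass post and steel thread eye, about 0.30 kg. Origin: 34 mm above the plate's underside, over the rail's middle line, axes as for the unit; its x in the unit's frame is its place on the rail: 0 in the middle, +-90 mm at the stops
- rail_mid (a point): middle of the rail's top, 18 mm above the plate's underside. The carriage runs almost without friction: only a viscous drag of about 0.04 N per m/s. Relative to the unit it gains 9.81 x tilt (towards the lower end) minus the unit's own acceleration along the rail, in m/s2, so that at constant tilt it keeps gaining speed, and when the unit is moved along the rail kept level it stays behind
- winder: bench spool winder, fixed: green bed 340 by 235 mm; the seat at its front, and behind it (+y of the winder) the green headstock, 122 mm high, the spindle 123 mm from the seat's middle line, 80 mm up, with an empty cream spool, and the tailstock, 100 mm high. Origin: on the bench under the middle of the seat; x along the spindle and the seat, z up. The spool stands opposite x = 0
- seat (a point): middle of the seat for the unit's plate, 30 mm above the bench, axes as for the winder: two steel blocks under the plate's ends, with dark lips 12 mm high round the plate, 5 mm of play on each side in x and y. The seated unit's origin lies at this point and its x axis along the seat's x (either way round); the seated handle then has free space of at least 50 mm all round
- cone: standing orange cone of thread, 74 mm across the foot, 140 mm tall; origin at the centre of its underside; to be left alone
- full_spool: standing full spool of red thread, 50 mm across, 72 mm tall; origin at the centre of its underside; to be left alone
- button_jar: glass button jar with a white cap, 64 mm across, 75 mm tall; origin at the centre of its underside; to be left alone

How it is judged:
On the way, in this order (a step that is already met when the one before it is completed fails the run):
1. the unit is lifted 25 mm off the bench (height (world z) of unit above 0.025 m), for 0.3 s.
2. for 3 s the unit is held above its seat (15 mm or more over it, within 40 mm sideways) with the carriage within 30 mm of the rail's middle and slower than 0.06 m/s (height (world z) of unit above 0.045 m and horizontal distance between unit and seat below 0.04 m and x of carriage in the frame of unit between -0.03 and 0.03 m and linear speed of carriage below 0.06 m/s), for 3 s.
3. the unit is down in its seat (z of unit in the frame of seat between -0.004 and 0.004 m and horizontal distance between unit and seat below 0.009 m and angle between the x axis of unit and the x axis of winder, either way round below 0.1 rad), for 0.3 s.
At the end, for the whole second after the job is handed in: the unit lies released in its seat (underside within 4 mm of the seat's top, 9 mm sideways, square within 0.1 rad, tilt under 0.04 rad), the carriage at rest (under 0.03 m/s) within 40 mm of the rail's middle (all of step 3 and angle between unit's own z axis and vertical below 0.04 rad and x of carriage in the frame of unit between -0.04 and 0.04 m and linear speed of carriage below 0.03 m/s and linear speed of unit below 0.02 m/s); the robot touches nothing.
It fails at once if the carriage runs out to the end of the rail and meets a stop (87 mm from the middle) (x of carriage in the frame of unit above 0.087 m or x of carriage in the frame of unit below -0.087 m).
It fails at once if the gripper or arm touches the carriage (contact force between any of the fingers, the arm and carriage above 0.5 N).
It fails at once if the unit is dropped or swung: faster than 0.4 m/s (linear speed of unit above 0.4 m/s).
It fails at once if the cone, the spool or the jar is pushed away (30 mm) or tipped (distance of any of cone, full_spool, button_jar from where it was at the start of the episode above 0.03 m or angle between any of cone, full_spool, button_jar's own z axis and vertical above 0.3 rad).
It also fails if it takes over 64 s, if anything falls off the work surface, if the arm or the gripper's body presses on something with over 40 N, if the wrist force passes 120 N, or if a joint passes its speed limit or range.

### The arm

A 6-joint arm with a two-finger parallel gripper is mounted at the origin on the work surface. World frame = base frame: x ahead of the robot, y to its left, z up, the work surface at z = 0. Lengths are in m, angles in rad, forces in N, time in s.
With the tool pointing down it reaches from about 0.4 to 0.925 m from the base axis. Payload 12.5 kg.
Tool frame: the origin (TCP) lies midway between the tips of the shut fingers; the grasp point (between the pads) lies grasp_offset behind it (grasp_offset is the distance from the TCP to the grasp point, in m); z points along the fingers, y is the line along which they close (so a half turn about z gives the same grasp; the last joint's range is limited). The gripper opens to 95 mm and grips with 3 to 60 N. Pads are 20 mm wide; open, the fingers measure 119 mm over their backs; the gripper's body (75 mm by 180 mm) begins 59 mm behind the grasp point.
Start: joints at [-1.44, 0.491, 1.559, -0, 1.092, -0.106], TCP at [0.147, -0.608, 0.215] pointing down, gripper open.
Joint ranges: [-3.1, 3.1], [-0.84, 2.19], [0.05, 2.79], [-1.13, 4.28], [0.06, 2.93], [-2.69, 2.69]. Speed limits (rad/s): [2.22, 2.22, 2.79, 3.14, 3.14, 3.14].

### API

Orientations are given as a unit quaternion [w, x, y, z].
In Python, from rig import * gives the robot as it stands.
- The arm moves only by the shell command python3 -m handwheel 'ROWS' [FORCE]. ROWS is JSON, a list of rows, each a list of 7 numbers: the turn, a rotation vector about the tool's x, y, z in rad, then the shift along the tool's x, y, z in mm, then the finger opening in mm, from 0 to 95.1. A call has 1 to 12 rows; each row is the pose to reach, as a shift and turn from the pose commanded when the call began, along the tool's axes at that moment; what a row does not reach only later rows make up. A row lasts 1/12 s, in which the tool goes at most 41.7 mm and 7.16 degrees, less where a joint would pass 70% of its speed; a pose out of reach is approached as far as the arm can. A call with a gripper value outside its range is refused whole. The fingers move at their own pace and stop on an object; FORCE is the grip in N (left out, the last holds). Time passes only in rows, so rows that repeat a pose let the fingers close. It gives the time, the measured TCP pose, the force, the opening and the grip force at its end, in the units of the state.
- read_state(): the state, without advancing time (a new reading comes with each control period).
- get_image(name): name is "scene" or "top"; returns (picture, depth): 384x512x3 uint8, red, green, blue; 384x512 float32, m along the optical axis (not along the pixel's ray), 0 where there is no reading.
- camera_params(name): a dict with "mtx" (3x3 intrinsics, pixels), "origin" and "orientation" of the camera in the world. Camera axes: x right, y up, looking along -z (the intrinsics and any distortion apply to the point x, -y, -z); pixel columns grow to the right and rows downward; lengths in m; the calibration is good to about 2 mm. A picture is of the moment at which its call begins. camera_params takes no time and is no camera call.
- finish_job(): hands the job in; it is judged then, once.
The state is a dict: "time_s": time; "q": joint angles; "qvel": joint speeds; "tau": joint torques, N m; "tcp_pos": TCP position; "orientation": TCP orientation; "wrist_force": force on the tool from outside, world axes, zero at the start; "moment": the same for the moment, N m; "grip_width": finger opening in m; "finger_force": force on a finger pad.
Only numpy, scipy, OpenCV 4.12 (cv2) and the standard library are available. Lean on these libraries where they do the work, as an engineer would, in place of code of your own. Each camera call takes 0.05 s, during which the arm holds its last target. There are 200 camera calls.

## Working session

There is one attempt and no reset: what is moved stays moved. The work goes in short steps, Python scripts to look and compute and a shell command to move; the robot and the scene stay as the last step left them, time stands still between calls to the robot, and variables do not carry over. Pictures are saved under pics/ and viewed, at most 10 in all, crops included, and the job is handed in when it is done.

```bash
ls; mkdir -p pics
python3 - <<'E'
from rig import *
import cv2,numpy as np
for n in("scene","top"):
    im,d=get_image(n); cv2.imwrite(f"pics/{n}0.png",im[:,:,::-1]); np.savez(f"pics/{n}0.npz",im=im,d=d)
    p=camera_params(n); print(n,p)
s=read_state(); print(s)
import rig; print([x for x in dir(rig) if x[0]!='_'])
try: print(grasp_offset)
except Exception as e: print(e)
E
```

```text
pics
scene {'mtx': array([[347.90251594,   0.        , 250.78361978],
       [  0.        , 347.90251594, 190.29934554],
       [  0.        ,   0.        ,   1.        ]]), 'origin': array([0.99271821, 0.24031768, 0.71532883]), 'orientation': array([0.45270242, 0.13915544, 0.25941554, 0.84166493])}
top {'mtx': array([[435.27491175,   0.        , 249.78008714],
       [  0.        , 435.27491175, 192.23705408],
       [  0.        ,   0.        ,   1.        ]]), 'origin': array([ 0.54195902, -0.00604504,  0.98873825]), 'orientation': array([-0.70435843, -0.03864665,  0.03142602,  0.70809465])}
{'time_s': 0.1, 'q': array([-1.43963419e+00,  4.91453051e-01,  1.55937223e+00, -5.08683945e-06,
        1.09168328e+00, -1.05581775e-01]), 'qvel': array([-0.00053064, -0.00067584, -0.00032642, -0.00124507,  0.00102557,
        0.00144931]), 'tau': array([ 4.65450139e-03, -6.13623548e+01, -2.58605397e+01,  6.94576604e-02,
        4.70563956e-02, -5.55392728e-05]), 'tcp_pos': array([ 0.14659188, -0.60735655,  0.21415451]), 'orientation': array([-4.57890943e-04,  9.93001974e-01,  1.18096864e-01, -8.11351526e-06]), 'wrist_force': array([ 0.69454677,  0.02899399, -0.21106228]), 'moment': array([-0.0379423 ,  0.00269689, -0.02274392]), 'finger_force': 0.0, 'grip_width': 0.09489501197920099}
['PlanningError', 'camera_params', 'finish_job', 'get_image', 'grasp_offset', 'read_state']
0.0188
```

View pics/scene0.png

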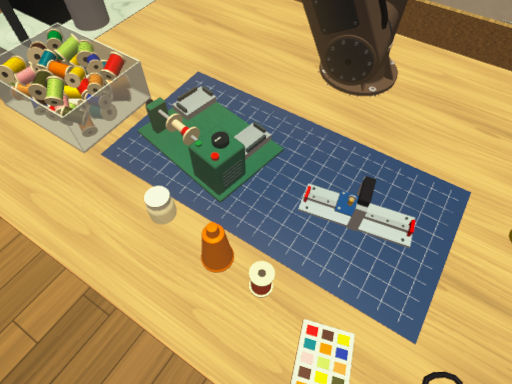

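View pics/top0.png

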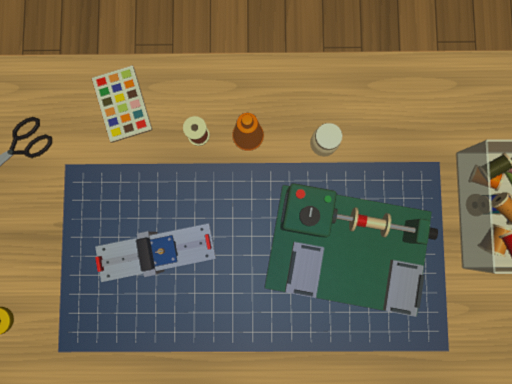

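The scene view shows the winder at about (210,145) and the unit at (358,213) with its carriage at (347,203). In the top view the handle is at (147,253), the carriage at (163,250), and the seat blocks are at (306,270) and (405,287), with the headstock behind them.

```bash
cat > h.py <<'E'
import numpy as np,cv2
from scipy.spatial.transform import Rotation as R
from rig import *
def cam(n):
    p=camera_params(n); q=p["orientation"]; return p["mtx"],np.array(p["origin"]),R.from_quat(np.r_[q[1:],q[0]]).as_matrix()
def cloud(n,d):
    K,o,M=cam(n); v,u=np.indices(d.shape)
    c=np.stack([(u-K[0,2])/K[0,0]*d,-(v-K[1,2])/K[1,1]*d,-d],-1)
    return c@M.T+o
def ray(n,uv,z):
    K,o,M=cam(n); uv=np.atleast_2d(uv).astype(float)
    c=np.c_[(uv[:,0]-K[0,2])/K[0,0],-(uv[:,1]-K[1,2])/K[1,1],-np.ones(len(uv))]@M.T
    return o+c*((z-o[2])/c[:,2])[:,None]
E
python3 - <<'E'
from h import *
np.set_printoptions(precision=4,suppress=True)
P={};I={}
for n in("top","scene"):
    f=np.load(f"pics/{n}0.npz"); I[n]=f["im"].astype(int); P[n]=cloud(n,f["d"]); P[n][f["d"]==0]=np.nan
    im=I[n];r,g,b=im[...,0],im[...,1],im[...,2];p=P[n]
    mat=p[(b>r+25)&(abs(p[...,2])<.03)]; print(n,"bench z",np.nanmedian(mat[:,2]),mat[:,2].std())
    U=(p[...,1]>.05)&(p[...,1]<.4)&(p[...,0]>.2)&(p[...,0]<.6)
    def rep(name,m):
        q=p[m]; vv,uu=np.nonzero(m); print(n,name,m.sum(),"px",uu.mean().round(1),vv.mean().round(1),"mean",q.mean(0),"min",np.percentile(q,2,0),"max",np.percentile(q,98,0))
    rep("red",U&(r>150)&(g<70)&(b<70)); 
    rep("blue",U&(b>110)&(b>r+60)&(p[...,2]>.03))
    rep("handle",U&(p[...,2]>.095)&(im.max(2)<60))
    m=U&(im.min(2)>110)
    rep("plate",m)
    for z0 in (.008,):
        q=(m&(p[...,2]<.03)).astype(np.uint8); vv,uu=np.nonzero(q)
        w=ray(n,np.c_[uu,vv],z0)[:,:2].astype(np.float32); print("rect",cv2.minAreaRect(w*1000))
    # red stops separately
    k,l,s,c=cv2.connectedComponentsWithStats((U&(r>150)&(g<70)&(b<70)).astype(np.uint8))
    for i in range(1,k):
        if s[i,4]>5: print("stop",s[i,4],c[i],p[l==i].mean(0))
    W=(p[...,1]<-.02)&(p[...,1]>-.45)&(p[...,0]>.2)&(p[...,0]<.6)
    m=W&(im.min(2)>100)&(im.max(2)-im.min(2)<45)&(p[...,2]>.02)&(p[...,2]<.055)
    k,l,s,c=cv2.connectedComponentsWithStats(m.astype(np.uint8))
    for i in range(1,k):
        if s[i,4]>60:
            vv,uu=np.nonzero(l==i); w=ray(n,np.c_[uu,vv],.03)[:,:2].astype(np.float32)
            print("block",s[i,4],c[i],np.median(p[l==i],0),cv2.minAreaRect(w*1000))
E
```

```text
top bench z 0.0013206856565564085 0.0020967615275002283
top red 79 px 148.9 253.3 mean [0.5046 0.2242 0.0321] min [0.4687 0.093  0.0282] max [0.5436 0.3403 0.035 ]
top blue 335 px 165.1 251.2 mean [0.509  0.1881 0.0371] min [0.4856 0.1686 0.0339] max [0.5354 0.2145 0.0407]
top handle 382 px 144.6 253.8 mean [0.5065 0.2145 0.1091] min [0.4765 0.2011 0.0977] max [0.5361 0.2283 0.1131]
top plate 3334 px 159.1 256.3 mean [0.4971 0.2062 0.0115] min [ 0.3306  0.0844 -0.0006] max [0.5818 0.3399 0.09  ]
rect ((457.1038513183594, 218.6844482421875), (335.6951599121094, 285.259765625), 89.99742889404297)
stop 37 [207.2703 241.2432] [0.53   0.0969 0.0324]
stop 42 [ 97.5714 263.8333] [0.4821 0.3363 0.0318]
block 1261 [305.3989 269.4243] [ 0.4672 -0.1165  0.0303] ((467.93853759765625, -114.14387512207031), (65.8099365234375, 110.05119323730469), 79.28080749511719)
block 1294 [403.1136 287.4521] [ 0.4297 -0.3262  0.0305] ((427.7296142578125, -328.54547119140625), (65.59087371826172, 109.84050750732422), 79.43517303466797)
scene bench z 4.001105583573139e-06 0.001653649491614552
scene red 73 px 370
[... 253 characters left out ...]
6 0.1831] min [0.2389 0.0509 0.1007] max [0.5407 0.2282 0.2874]
scene plate 3096 px 362.5 214.4 mean [0.5029 0.2291 0.0087] min [ 0.3322  0.0849 -0.0019] max [0.5852 0.3861 0.0693]
rect ((416.203857421875, 225.80662536621094), (342.6130676269531, 377.6388854980469), 89.9039077758789)
stop 29 [307.4138 191.6207] [0.5331 0.0972 0.0305]
stop 44 [412.0909 225.8409] [0.486  0.3353 0.0305]
block 489 [193.9632 100.7689] [ 0.4326 -0.3263  0.0293] ((432.2237243652344, -329.2718200683594), (66.89859008789062, 109.01393127441406), 79.28060913085938)
block 407 [249.8108 135.7887] [ 0.4571 -0.1177  0.029 ] ((464.9975891113281, -113.70146179199219), (66.68059539794922, 95.9538345336914), 79.2149658203125)
```

Run:
```python
import cv2
a=cv2.imread("pics/top0.png")[170:330,80:440]; cv2.imwrite("pics/topcrop.png",cv2.resize(a,(800,356),interpolation=cv2.INTER_CUBIC))
```

```text
(no output)
```

View pics/topcrop.png

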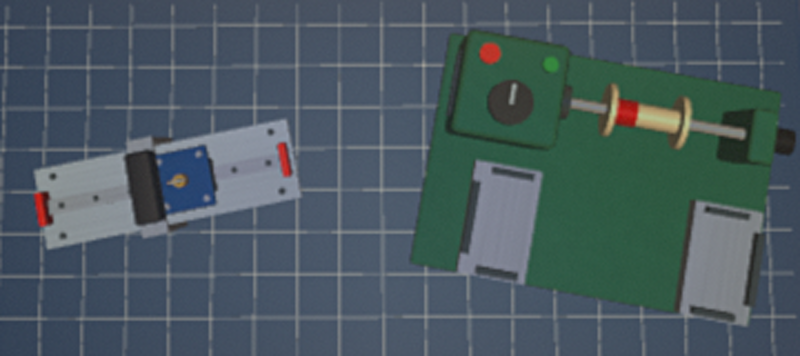

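The crop shows the unit's handle at (145,185), the blue carriage just right of it at (185,180), and the two seat blocks at (507,222) and (722,262).

Measurements, which agree between the two views:

| Item | Position (m) | Axis direction |
|---|---|---|
| Unit | (0.507, 0.216) | -78.7° |
| Carriage | about +20 mm towards -y on the rail | – |
| Seat | (0.448, -0.2215, 0.030) | -100.6° |

First I move towards a point above the handle.

```bash
cat > goto.py <<'E'
# usage: goto.py x y z yaw_deg(tool y axis) -> shift/turn in tool axes from measured pose
import sys
from h import *
def go(x,y,z,yaw):
    s=read_state(); q=s["orientation"]; M=R.from_quat(np.r_[q[1:],q[0]]); a=np.deg2rad(yaw)
    ty=np.array([np.cos(a),np.sin(a),0]); tz=np.array([0,0,-1.]); T=R.from_matrix(np.c_[np.cross(ty,tz),ty,tz])
    print("t",round(s["time_s"],2),"tcp",np.round(s["tcp_pos"],4),"turn",np.round((M.inv()*T).as_rotvec(),4),"shift mm",np.round(M.inv().apply(np.array([x,y,z])-s["tcp_pos"])*1000,1),"q",np.round(s["q"],2),"w",np.round(s["grip_width"],4))
if __name__=="__main__": go(*map(float,sys.argv[1:5]))
E
python3 -m handwheel '[[0,0,0.004,10,-4,0,95],[0,0,0.008,40,-16,0,95],[0,0,0.012,80,-33,0,95],[0,0,0.016,120,-50,0,95],[0,0,0.02,158,-65,0,95],[0,0,0.024,196,-81,0,95],[0,0,0.028,234,-97,0,95],[0,0,0.032,272,-113,0,95],[0,0,0.036,310,-128,0,95],[0,0,0.04,345,-143,0,95],[0,0,0.04,375,-157,0,95],[0,0,0.04,395,-170,0,95]]'; python3 goto.py 0.507 0.216 0.17 -78.7
```

```text
time_s: 1.1
tcp_pos: [0.4931, -0.3469, 0.2144]
orientation: [-0.0, 0.995, 0.099, 0.0]
wrist_force: [-1.1, 0.3, -0.4]
grip_width: 0.0949
finger_force: 0.0
t 1.1 tcp [ 0.4931 -0.3469  0.2144] turn [-0.0002 -0.0002  0.0011] shift mm [ 124.5 -549.2   44.6] q [-0.72  0.46  1.62  0.    1.07  0.65] w 0.0949
```

```bash
python3 -m handwheel '[[0,0,0,3,-14,0,95],[0,0,0,10,-44,0,95],[0,0,0,19,-84,0,95],[0,0,0,28,-124,0,95],[0,0,0,37,-164,0,95],[0,0,0,46,-204,0,95],[0,0,0,55,-244,0,95],[0,0,0,64,-284,0,95],[0,0,0,73,-324,0,95],[0,0,0,82,-364,0,95],[0,0,0,92,-404,0,95],[0,0,0,101,-444,0,95]]'; python3 -m handwheel '[[0,0,0,8,-38,0,95],[0,0,0,15,-70,4,95],[0,0,0,21,-90,14,95],[0,0,0,24,-102,25,95],[0,0,0,25,-106,36,95],[0,0,0,25,-106,44,95],[0,0,0,25,-106,44,95],[0,0,0,25,-106,44,95]]'; python3 goto.py 0.507 0.216 0.084 -78.7
python3 - <<'E'
from h import *
for n in("top","scene"):
    im,d=get_image(n); cv2.imwrite(f"pics/{n}1.png",im[:,:,::-1])
E
```

```text
time_s: 2.1
tcp_pos: [0.5019, 0.1075, 0.2147]
orientation: [0.0, 0.995, 0.098, 0.0]
wrist_force: [1.3, -0.2, 0.2]
grip_width: 0.0953
finger_force: 0.0
time_s: 2.77
tcp_pos: [0.5066, 0.2131, 0.1701]
orientation: [0.0, 0.995, 0.098, -0.001]
wrist_force: [0.1, 0.7, -0.7]
grip_width: 0.095
finger_force: 0.0
t 2.77 tcp [0.5066 0.2131 0.1701] turn [ 0.0003  0.0013 -0.0018] shift mm [ 1.  -2.8 86.1] q [ 0.28  0.44  1.8  -0.    0.91  1.65] w 0.095
```

View pics/scene1.png

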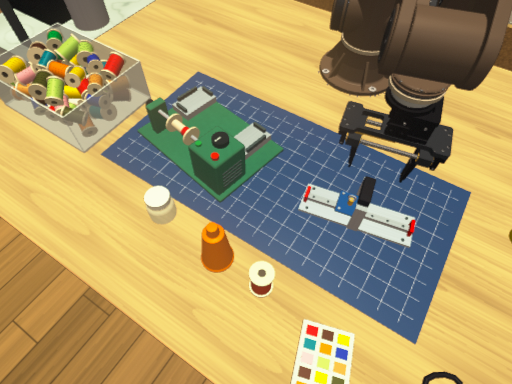

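The gripper stands squarely over the handle, with its fingers at (352,158) and (432,165) on either side of it, and the carriage stays in view at (347,203). I go down and close.

```bash
python3 -m handwheel '[[0,0,0,0,-1,6,95],[0,0,0,1,-2,18,95],[0,0,0,1,-3,32,95],[0,0,0,1,-3,46,90],[0,0,0,1,-3,60,80],[0,0,0,1,-3,72,70],[0,0,0,1,-3,80,60],[0,0,0,1,-3,84,50],[0,0,0,1,-3,86,45],[0,0,0,1,-3,86,40],[0,0,0,1,-3,86,40],[0,0,0,1,-3,86,40]]' 50; python3 goto.py 0.507 0.216 0.084 -78.7
cat > look.py <<'E'
# carriage place in the tool frame: blue top points, along tool y
from h import *
import sys,json
np.set_printoptions(precision=4,suppress=True)
def blue(n="scene",save=None):
    im,d=get_image(n); s=read_state()
    p=cloud(n,d); q=s["orientation"]; M=R.from_quat(np.r_[q[1:],q[0]])
    t=((p-s["tcp_pos"]).reshape(-1,3)@M.as_matrix()).reshape(p.shape)*1000
    r,g,b=[im[...,i].astype(int) for i in range(3)]
    m=(b>90)&(b>r+55)&(d>0)&(abs(t[...,1])<130)&(abs(t[...,0])<50)&(t[...,2]>25)&(t[...,2]<75)
    if save: cv2.imwrite(save,cv2.resize(im[60:260,130:450,::-1],(800,500)))
    return s,t[m],m
if __name__=="__main__":
    for n in ("scene",):
      for i in range(2):
        s,w,m=blue(n,sys.argv[1] if len(sys.argv)>1 and i==0 else None)
        print("t %.2f"%s["time_s"],n,len(w),"med",np.median(w,0),"y lo/hi",np.percentile(w[:,1],[1,3,97,99]),"x lo/hi",np.percentile(w[:,0],[2,98]))
    print("tcp",s["tcp_pos"],"q",s["orientation"],"M",s["moment"],"F",s["wrist_force"])
E
python3 look.py
```

```text
time_s: 3.87
tcp_pos: [0.5075, 0.2176, 0.0852]
orientation: [-0.0, 0.995, 0.098, 0.001]
wrist_force: [-0.0, -0.3, -0.5]
grip_width: 0.0428
finger_force: 0.0
t 3.87 tcp [0.5075 0.2176 0.0852] turn [-0.     -0.001  -0.0004] shift mm [-0.8  1.5  1.2] q [ 0.29  0.56  1.87 -0.    0.72  1.66] w 0.0428
t 3.92 scene 297 med [ 7.2039 34.0336 49.2577] y lo/hi [10.2078 11.086  50.4508 51.0533] x lo/hi [-27.328   29.7568]
t 3.97 scene 296 med [ 7.0779 34.103  49.4123] y lo/hi [10.2872 11.0819 50.4109 51.1095] x lo/hi [-27.2687  29.5816]
tcp [0.5074 0.2175 0.0851] q [-0.      0.9952  0.0982  0.0004] M [ 0.0442 -0.0091  0.0237] F [-0.5804  0.563   0.4441]
```

```bash
python3 -m handwheel '[[0,0,0,0,1,0,38],[0,0,0,0,1,0,34],[0,0,0,0,1,0,31],[0,0,0,0,1,0,28],[0,0,0,0,1,0,26],[0,0,0,0,1,0,24],[0,0,0,0,1,0,22],[0,0,0,0,1,0,20],[0,0,0,0,1,0,20],[0,0,0,0,1,0,20]]' 50; python3 look.py
```

```text
time_s: 4.8
tcp_pos: [0.5074, 0.2165, 0.0846]
orientation: [0.0, 0.995, 0.098, -0.0]
wrist_force: [0.2, -1.8, 0.3]
grip_width: 0.0238
finger_force: 50.0
t 4.85 scene 293 med [ 8.1746 33.1179 48.7469] y lo/hi [ 9.1651 10.0751 49.4037 49.9841] x lo/hi [-27.3419  29.9056]
t 4.90 scene 295 med [ 7.8586 32.9524 48.6748] y lo/hi [ 9.1891 10.118  49.289  50.0145] x lo/hi [-26.6611  29.8553]
tcp [0.5074 0.2164 0.0846] q [ 0.0001  0.9952  0.0982 -0.    ] M [-0.2023 -0.028  -0.0199] F [ 0.2969 -1.5097 -0.2885]
```

```bash
python3 -m handwheel '[[0,0,0,0,0,-1,20],[0,0,0,0,0,-4,20],[0,0,0,0,0,-10,20],[0,0,0,0,0,-18,20],[0,0,0,0,0,-26,20],[0,0,0,0,0,-34,20],[0,0,0,0,0,-41,20],[0,0,0,0,0,-46,20],[0,0,0,0,0,-49,20],[0,0,0,0,0,-50,20]]' 50; python3 look.py pics/lift.png
```

```text
time_s: 5.73
tcp_pos: [0.5075, 0.2165, 0.1352]
orientation: [-0.0, 0.995, 0.098, 0.0]
wrist_force: [0.3, 0.1, -8.2]
grip_width: 0.0237
finger_force: 50.0
t 5.78 scene 326 med [ 7.7363 33.3526 48.5745] y lo/hi [ 8.6097  9.7752 49.8821 50.542 ] x lo/hi [-26.3313  29.9061]
t 5.83 scene 329 med [ 7.9003 33.4149 48.2939] y lo/hi [ 8.6352  9.6074 50.1453 50.7116] x lo/hi [-26.2246  29.8318]
tcp [0.5073 0.2165 0.1346] q [ 0.      0.9952  0.0982 -0.    ] M [ 0.0841  0.0636 -0.0205] F [ 1.25    0.6541 -7.2937]
```

View pics/lift.png

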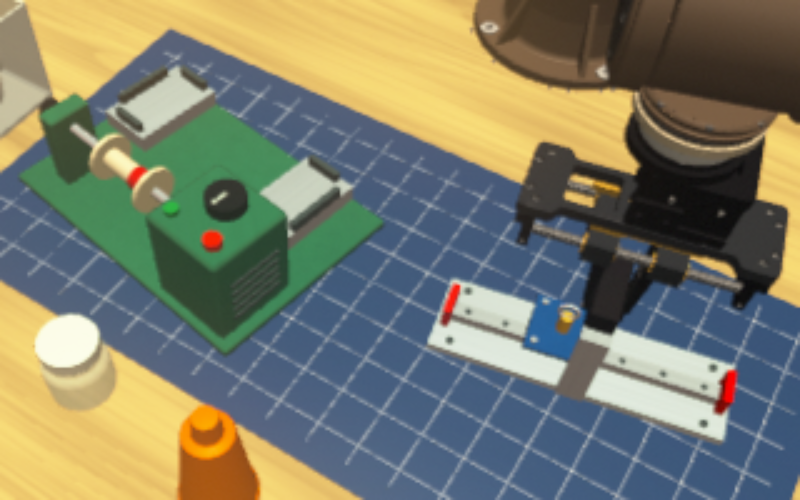

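The unit hangs level with its left end at (440,320) and right end at (725,410). The carriage, at (555,328), is about 22 mm off the middle and nearly still. First carry stint: 3 s with feed-forward tilt, also turning to the seat's direction and rising.

```bash
python3 -m handwheel '[[0.0038,0,0,0,0,0,20],[0.0073,0,0.001,-0.1,0.4,-0.1,20],[0.0103,0,0.002,-0.4,1.3,-0.5,20],[0.0126,0,0.006,-1,3,-1.2,20],[0.0141,0,0.01,-2,5.7,-2.2,20],[0.0146,0,0.017,-3.3,9.4,-3.6,20],[0.0141,0,0.026,-4.9,14.3,-5.5,20],[0.0126,0,0.038,-7,20.3,-7.8,20],[0.0103,0,0.05,-9.4,27.3,-10.5,20],[0.0073,0,0.065,-12.1,35.1,-13.5,20],[0.0038,0,0.08,-14.9,43.4,-16.7,20],[0,0,0.096,-17.9,52,-20,20]]' 50 >/dev/null
python3 -m handwheel '[[0,0,0.016,-2.1,8.9,-3.3,20],[0,0,0.032,-4.3,17.8,-6.7,20],[0,0,0.048,-6.4,26.8,-10,20],[0,0,0.064,-8.6,35.7,-13.3,20],[0,0,0.08,-10.7,44.6,-16.7,20],[0,0,0.095,-12.8,53.5,-20,20],[0,0,0.111,-15,62.4,-23.3,20],[0,0,0.127,-17.1,71.4,-26.7,20],[0,0,0.143,-19.3,80.3,-30,20],[0,0,0.159,-21.4,89.2,-33.3,20],[0,0,0.175,-23.5,98.1,-36.7,20],[0,0,0.191,-25.7,107,-40,20]]' 50
python3 -m handwheel '[[-0.004,0,0.016,-0.4,9.1,-3.3,20],[-0.0078,0,0.031,-0.8,17.9,-6.5,20],[-0.011,0,0.046,-1.2,26.1,-9.5,20],[-0.0135,0,0.058,-1.5,33.5,-12.2,20],[-0.0151,0,0.07,-1.8,39.8,-14.5,20],[-0.0156,0,0.079,-2,45,-16.4,20],[-0.0151,0,0.086,-2.2,49,-17.8,20],[-0.0135,0,0.09,-2.4,51.8,-18.8,20],[-0.011,0,0.094,-2.4,53.6,-19.5,20],[-0.0078,0,0.095,-2.5,54.6,-19.9,20],[-0.004,0,0.096,-2.5,55,-20,20],[0,0,0.096,-2.5,55,-20,20]]' 50
python3 look.py; python3 goto.py 0.448 -0.2215 0.215 -100.6
```

```text
time_s: 7.83
tcp_pos: [0.485, 0.0521, 0.195]
orientation: [0.0, 0.999, -0.046, 0.0]
wrist_force: [-0.3, -0.4, -7.6]
grip_width: 0.0237
finger_force: 50.0
time_s: 8.83
tcp_pos: [0.4777, -0.0015, 0.2145]
orientation: [-0.0, 0.996, -0.093, -0.0]
wrist_force: [-0.5, 0.5, -6.6]
grip_width: 0.0238
finger_force: 50.0
t 8.88 scene 175 med [-0.9189  2.8278 48.4145] y lo/hi [-9.5661 -9.1133 40.4825 43.1578] x lo/hi [-25.4139  29.9315]
t 8.93 scene 173 med [-1.5969  3.3248 48.6835] y lo/hi [-8.9454 -8.6018 41.0797 43.1523] x lo/hi [-25.5043  29.5539]
tcp [ 0.4777 -0.0015  0.2145] q [-0.0001  0.9957 -0.0929 -0.0001] M [ 0.0333 -0.0338  0.0416] F [-0.1144  0.3745 -8.0565]
t 8.93 tcp [ 0.4777 -0.0015  0.2145] turn [-0.0002  0.0002 -0.0011] shift mm [ 11.5 221.7  -0.5] q [-0.14  0.28  1.91  0.    0.95  1.62] w 0.0235
```

```bash
python3 look.py pics/mid.png
```

```text
t 8.98 scene 173 med [-1.2987  4.0064 48.5908] y lo/hi [-8.8268 -8.4644 42.4628 44.0349] x lo/hi [-24.9865  29.4903]
t 9.03 scene 174 med [-0.5296  4.5501 48.4942] y lo/hi [-8.2148 -7.5346 43.148  45.0209] x lo/hi [-25.791   29.1373]
tcp [ 0.4777 -0.0015  0.2145] q [ 0.      0.9957 -0.0929 -0.0001] M [0.0841 0.0045 0.0422] F [-0.1179  0.5202 -7.1888]
```

View pics/mid.png

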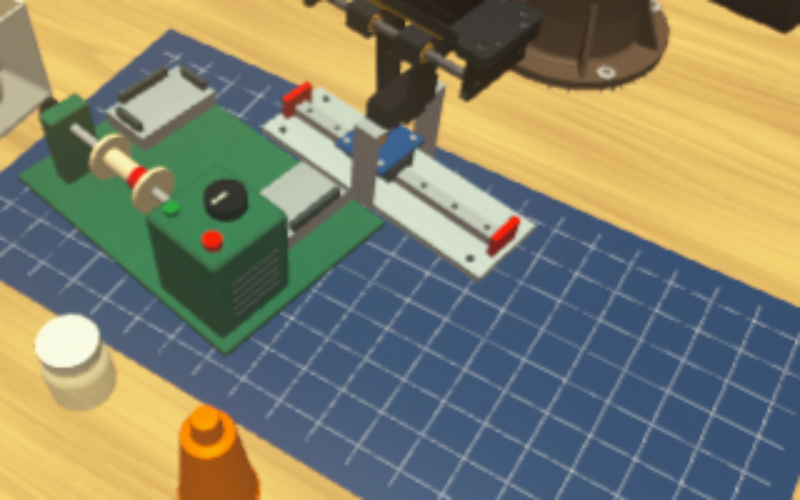

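Both edges of the blue plate show at (340,140) and (420,145). The carriage is about 18 mm off the middle and drifting at +11 mm/s, which corresponds to a tilt bias of about 0.4 mrad that I now trim out. Second stint to above the seat.

```bash
python3 -m handwheel '[[0.0032,0,0,0,0.1,0,20],[0.0066,0,0,0,0.4,0,20],[0.0096,0,0,0.1,1.4,0,20],[0.0118,0,0,0.2,3.2,0,20],[0.0132,0,0,0.3,6.1,0,20],[0.0137,0,0,0.5,10.1,0,20],[0.0132,0,0,0.8,15.3,0,20],[0.0118,0,0,1.1,21.7,0,20],[0.0096,0,0,1.5,29.1,0,20],[0.0066,0,0,2,37.4,0,20],[0.0032,0,0,2.4,46.3,0,20],[-0.0004,0,0,2.9,55.5,0,20]]' 50 >/dev/null
python3 -m handwheel '[[0,0,0,0.5,9.2,0,20],[0,0,0,1,18.5,0,20],[0,0,0,1.4,27.8,0,20],[0,0,0,1.9,37,0,20],[0,0,0,2.4,46.2,0,20],[0,0,0,2.9,55.5,0,20],[0,0,0,3.4,64.8,0,20],[0,0,0,3.9,74,0,20],[0,0,0,4.3,83.2,0,20],[0,0,0,4.8,92.5,0,20],[0,0,0,5.3,101.8,0,20],[0,0,0,5.8,111,0,20]]' 50 >/dev/null
python3 -m handwheel '[[-0.0041,0,0,0.5,9.2,0,20],[-0.008,0,0,0.9,18.1,0,20],[-0.0112,0,0,1.4,26.4,0,20],[-0.0138,0,0,1.8,33.8,0,20],[-0.0154,0,0,2.1,40.2,0,20],[-0.0159,0,0,2.4,45.4,0,20],[-0.0154,0,0,2.6,49.4,0,20],[-0.0138,0,0,2.7,52.3,0,20],[-0.0112,0,0,2.8,54.1,0,20],[-0.008,0,0,2.9,55.1,0,20],[-0.0041,0,0,2.9,55.5,0,20],[0,0,0,2.9,55.5,0,20]]' 50
python3 look.py pics/seat1.png; python3 goto.py 0.448 -0.2215 0.215 -100.6
```

```text
time_s: 12.03
tcp_pos: [0.4481, -0.2218, 0.2147]
orientation: [0.0, 0.996, -0.093, 0.0]
wrist_force: [-0.4, -0.8, -6.0]
grip_width: 0.0239
finger_force: 50.0
t 12.08 scene 236 med [  5.5026 -10.6501  48.3647] y lo/hi [-31.8096 -31.1248  19.2111  19.9543] x lo/hi [-25.32  29.04]
t 12.13 scene 236 med [  5.5529 -10.6475  48.4095] y lo/hi [-31.0756 -29.9551  20.3342  21.3601] x lo/hi [-25.8848  29.1741]
tcp [ 0.448  -0.2218  0.2147] q [ 0.0001  0.9957 -0.093   0.    ] M [ 0.0183 -0.0073 -0.0778] F [-0.2278  0.1347 -6.9647]
t 12.13 tcp [ 0.448  -0.2218  0.2147] turn [ 0.0002 -0.     -0.0012] shift mm [-0.1 -0.3 -0.3] q [-0.59  0.31  1.86 -0.    0.97  1.17] w 0.0238
```

View pics/seat1.png

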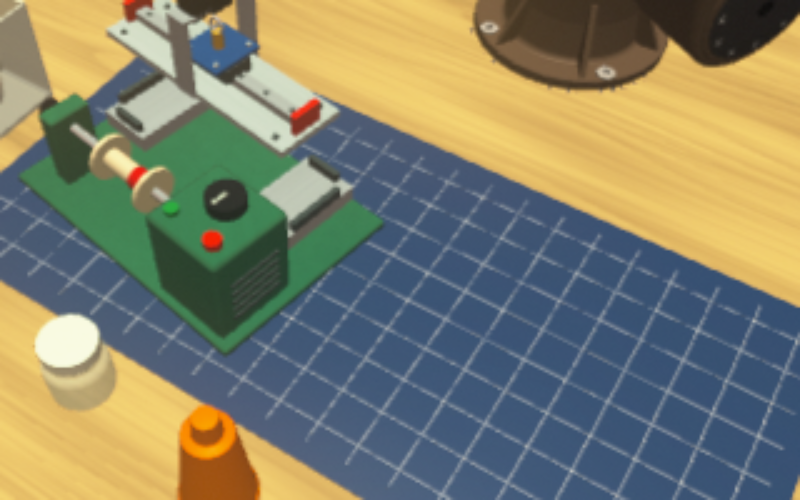

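The unit hangs over its seat with the carriage near the middle at (222,48), measured at about -6 mm and slow. I lower it to a hover about 40 mm over the seat while tracking the carriage.

```bash
cat > trk.py <<'E'
from look import *
def trk(k):
    T=[];C=[]
    for i in range(k):
        s,w,m=blue(); lo,hi=np.percentile(w[:,1],[2,98]); T.append(s["time_s"]); C.append([lo,hi,np.median(w[:,1])])
    C=np.array(C); T=np.array(T); print("t %.2f"%T[-1],"lo/hi/med",np.round(C,1).tolist(),"n",len(w))
    print("slopes",np.polyfit(T-T[-1],C,1)[0].round(1),"centre now",(np.polyfit(T-T[-1],C[:,:2].mean(1),1)[1]).round(1))
trk(int(sys.argv[1]))
E
python3 -m handwheel '[[0,0,0,0,0,0.5,20],[0,0,0,0,0,3,20],[0,0,0,0,0,8,20],[0,0,0,0,0,14,20],[0,0,0,0,0,21,20],[0,0,0,0,0,29,20],[0,0,0,0,0,37,20],[0,0,0,0,0,45,20],[0,0,0,0,0,51,20],[0,0,0,0,0,56,20],[0,0,0,0,0,59,20],[0,0,0,0,0,60,20]]' 50; python3 trk.py 5
```

```text
time_s: 13.13
tcp_pos: [0.4479, -0.2219, 0.1542]
orientation: [0.0, 0.996, -0.093, -0.0]
wrist_force: [-0.9, 0.6, -6.9]
grip_width: 0.0239
finger_force: 50.0
t 13.38 lo/hi/med [[-37.0, 13.6, -16.7], [-37.9, 14.1, -17.5], [-38.5, 13.0, -17.4], [-38.4, 12.6, -18.0], [-38.4, 13.0, -17.3]] n 232
slopes [-6.5 -5.  -3.5] centre now -13.0
```

```bash
python3 -m handwheel '[[0.0019,0,0,0,0,0,20],[0.0033,0,0,0,0,0,20],[0.0038,0,0,0,0,0,20],[0.0033,0,0,0,0,0,20],[0.0019,0,0,0,0,0,20],[0,0,0,0,0,0,20],[0,0,0,0,0,0,20],[0,0,0,0,0,0,20],[0,0,0,0,0,0,20],[0,0,0,0,0,0,20],[0,0,0,0,0,0,20],[0,0,0,0,0,0,20]]' 50 >/dev/null; python3 trk.py 4; python3 goto.py 0.448 -0.2215 0.155 -100.6
```

```text
t 14.58 lo/hi/med [[-40.2, 10.6, -19.7], [-40.6, 9.9, -20.0], [-40.0, 10.5, -19.4], [-41.0, 10.7, -20.0]] n 241
slopes [-3.8  1.5 -0.5] centre now -15.1
t 14.58 tcp [ 0.448  -0.2219  0.1547] turn [ 0.0005  0.     -0.0012] shift mm [-0.1 -0.4 -0.3] q [-0.59  0.39  1.93 -0.    0.82  1.17] w 0.0235
```

```bash
python3 -m handwheel '[[0.0017,0,0,0,0,0,20],[0.0028,0,0,0,0,0,20],[0.0032,0,0,0,0,0,20],[0.0028,0,0,0,0,0,20],[0.0017,0,0,0,0,0,20],[0.0002,0,0,0,0,0,20],[0.0002,0,0,0,0,0,20],[0.0002,0,0,0,0,0,20],[0.0002,0,0,0,0,0,20],[0.0002,0,0,0,0,0,20],[0.0002,0,0,0,0,0,20],[0.0002,0,0,0,0,0,20]]' 50 >/dev/null; python3 trk.py 4
```

```text
t 15.78 lo/hi/med [[-36.7, 13.7, -16.3], [-36.8, 14.7, -16.0], [-36.2, 15.3, -15.9], [-36.3, 15.3, -15.3]] n 240
slopes [ 3.4 10.3  6.2] centre now -10.4
```

```bash
python3 -m handwheel '[[0,0,0,0,0,0,20],[0,0,0,0,0,0,20],[0,0,0,0,0,0,20],[0,0,0,0,0,0,20],[0,0,0,0,0,0,20],[0,0,0,0,0,0,20],[-0.001,0,0,0,0,0,20],[-0.0018,0,0,0,0,0,20],[-0.0021,0,0,0,0,0,20],[-0.0018,0,0,0,0,0,20],[-0.001,0,0,0,0,0,20],[0,0,0,0,0,0,20]]' 50 >/dev/null; python3 trk.py 5;  python3 goto.py 0.448 -0.2215 0.155 -100.6
```

```text
t 17.03 lo/hi/med [[-36.0, 14.4, -15.6], [-35.9, 14.2, -15.6], [-36.5, 14.2, -15.9], [-36.1, 14.9, -15.5], [-36.1, 14.8, -15.7]] n 233
slopes [-0.7  2.9 -0.2] centre now -10.7
t 17.03 tcp [ 0.448  -0.2219  0.1547] turn [ 0.0003 -0.0001 -0.0012] shift mm [-0.1 -0.4 -0.3] q [-0.59  0.39  1.93 -0.    0.82  1.17] w 0.0238
```

Run:
```python
from look import *
for n in("top","scene"):
    im,d=get_image(n); s=read_state(); p=cloud(n,d); r,g,b=[im[...,i].astype(int) for i in range(3)]
    U=(abs(p[...,0]-.448)<.1)&(abs(p[...,1]+.2215)<.2)&(d>0)&(p[...,2]>.085)&(p[...,2]<.115)
    m=U&(r>130)&(g<70)&(b<70)
    k,l,st,c=cv2.connectedComponentsWithStats(m.astype(np.uint8)); S=[p[l==i].mean(0) for i in range(1,k) if st[i,4]>8]
    print(n,np.array(S),[x for x in st[1:,4]])
    if len(S)==2: v=S[1]-S[0]; print("mid",(S[0]+S[1])/2,"ang",np.rad2deg(np.arctan2(v[1],v[0])),"tilt",v[2]/.25)
    f=(abs(p[...,0]-.448)<.12)&(abs(p[...,1]+.2215)<.2)&(abs(p[...,2]-.0785)<.006)&(im.min(2)>100)
    vv,uu=np.nonzero(f); w=ray(n,np.c_[uu,vv],.078)[:,:2].astype(np.float32)*1000; print("plate",len(w),cv2.minAreaRect(w),"z",np.median(p[f][:,2]))
```

```text
top [[ 0.47   -0.1012  0.1024]] [np.int32(53)]
plate 1343 ((487.9009704589844, -214.0901641845703), (104.11875915527344, 275.23260498046875), 15.938579559326172) z 0.07853409669640865
scene [[ 0.4277 -0.3402  0.1007]
 [ 0.4742 -0.1012  0.1009]] [np.int32(19), np.int32(1), np.int32(1), np.int32(1), np.int32(2), np.int32(1), np.int32(28)]
mid [ 0.4509 -0.2207  0.1008] ang 78.99374667012223 tilt 0.0007938774234856338
plate 1194 ((492.63018798828125, -229.03616333007812), (263.38427734375, 166.3721466064453), 79.853759765625) z 0.077388042411843
```

The unit is over the seat to within about 1 mm, square to within 0.4°, and the carriage is at rest near the middle. I lower it.

```bash
python3 -m handwheel '[[0,0,0,0,0,0.5,20],[0,0,0,0,0,2,20],[0,0,0,0,0,5,20],[0,0,0,0,0,9,20],[0,0,0,0,0,13,20],[0,0,0,0,0,17,20],[0,0,0,0,0,21,20],[0,0,0,0,0,25,20],[0,0,0,0,0,28.5,20],[0,0,0,0,0,31,20],[0,0,0,0,0,33,20],[0,0,0,0,0,34,20]]' 50; python3 -m handwheel '[[0,0,0,0,0,1,20],[0,0,0,0,0,2,20],[0,0,0,0,0,3,20],[0,0,0,0,0,4,20],[0,0,0,0,0,5,20],[0,0,0,0,0,5.7,20],[0,0,0,0,0,6,20],[0,0,0,0,0,6,20]]' 50;  python3 trk.py 4
```

```text
time_s: 18.13
tcp_pos: [0.448, -0.2219, 0.1204]
orientation: [0.0, 0.996, -0.093, -0.0]
wrist_force: [-0.2, 0.8, -6.3]
grip_width: 0.0238
finger_force: 50.0
time_s: 18.8
tcp_pos: [0.448, -0.2219, 0.1146]
orientation: [0.0, 0.996, -0.093, -0.0]
wrist_force: [0.4, 0.3, -7.3]
grip_width: 0.0235
finger_force: 50.0
t 19.00 lo/hi/med [[-49.8, 2.8, -28.1], [-50.2, 1.5, -29.1], [-50.5, 1.9, -28.4], [-50.5, 0.8, -29.4]] n 237
slopes [ -4.7 -11.7  -6.5] centre now -24.8
```

Just before contact the carriage had drifted to -25 mm at about -8 mm/s, so I rise 8 mm, send it back, and trim the tilt.

```bash
python3 -m handwheel '[[0.0015,0,0,0,0,-2,20],[0.004,0,0,0,0,-4,20],[0.0065,0,0,0,0,-6,20],[0.0075,0,0,0,0,-8,20],[0.0065,0,0,0,0,-9,20],[0.004,0,0,0,0,-9,20],[0.0015,0,0,0,0,-9,20],[0.0005,0,0,0,0,-9,20],[0.0005,0,0,0,0,-9,20]]' 50 >/dev/null; python3 trk.py 6; python3 goto.py 0.448 -0.2215 0.115 -100.6
```

```text
t 20.05 lo/hi/med [[-48.0, 3.1, -26.5], [-47.7, 3.8, -26.6], [-47.0, 3.8, -26.1], [-46.4, 4.7, -25.4], [-45.8, 5.8, -24.0], [-45.6, 5.8, -23.4]] n 242
slopes [10.7 11.6 13.6] centre now -19.7
t 20.05 tcp [ 0.448  -0.2219  0.1237] turn [-0.0003  0.     -0.0012] shift mm [-0.1 -0.4  8.7] q [-0.59  0.44  1.96  0.    0.74  1.16] w 0.0238
```

```bash
python3 -m handwheel '[[0,0,0,0,0,0,20],[0,0,0,0,0,0,20],[0,0,0,0,0,0,20],[0,0,0,0,0,0,20],[0,0,0,0,0,0,20],[0,0,0,0,0,0,20],[0,0,0,0,0,0,20],[0,0,0,0,0,0,20],[0,0,0,0,0,0,20],[0,0,0,0,0,0,20],[0,0,0,0,0,0,20],[0,0,0,0,0,0,20]]' 50 >/dev/null; python3 trk.py 6
```

```text
t 21.35 lo/hi/med [[-31.3, 20.2, -11.3], [-30.6, 20.8, -9.8], [-29.5, 21.6, -9.4], [-28.7, 22.1, -8.9], [-28.6, 23.1, -8.0], [-27.5, 22.3, -7.7]] n 214
slopes [14.9 10.3 13.5] centre now -2.3
```

```bash
python3 -m handwheel '[[-0.0021,0,0,0,0,0,20],[-0.0037,0,0,0,0,0,20],[-0.0043,0,0,0,0,0,20],[-0.0037,0,0,0,0,0.5,20],[-0.0022,0,0,0,0,1.5,20],[-0.0001,0,0,0,0,3,20],[-0.0001,0,0,0,0,4.5,20],[-0.0001,0,0,0,0,6,20],[-0.0001,0,0,0,0,7.2,20],[-0.0001,0,0,0,0,8.2,20],[-0.0001,0,0,0,0,8.8,20],[-0.0001,0,0,0,0,9.2,20]]' 50; python3 trk.py 3
```

```text
time_s: 22.35
tcp_pos: [0.448, -0.2219, 0.1146]
orientation: [-0.0, 0.996, -0.093, -0.0]
wrist_force: [-1.4, 1.1, 0.4]
grip_width: 0.0235
finger_force: 50.0
t 22.50 lo/hi/med [[-21.7, 28.5, -2.5], [-21.1, 28.2, -2.4], [-21.0, 27.4, -2.4]] n 199
slopes [  6.7 -11.1   1.7] centre now 3.3
```

Contact made with the carriage at +3 mm. I open the fingers and rise.

```bash
python3 -m handwheel '[[0,0,0,0,0,0.3,20],[0,0,0,0,0,0.3,24],[0,0,0,0,0,0.3,28],[0,0,0,0,0,0.3,34],[0,0,0,0,0,0.3,40],[0,0,0,0,0,0.3,46],[0,0,0,0,0,0.3,50],[0,0,0,0,0,0.3,50]]' 50; python3 trk.py 4
```

```text
time_s: 23.17
tcp_pos: [0.4481, -0.222, 0.1142]
orientation: [0.0, 0.996, -0.093, 0.0]
wrist_force: [0.7, -0.2, -0.1]
grip_width: 0.049
finger_force: 0.0
t 23.37 lo/hi/med [[-19.2, 27.7, -0.9], [-18.5, 28.0, -1.5], [-18.1, 28.8, -1.2], [-17.8, 28.8, -0.6]] n 178
slopes [9.5 8.4 2.2] centre now 5.6
```

```bash
python3 -m handwheel '[[0,0,0,0,0,-4,50],[0,0,0,0,0,-14,50],[0,0,0,0,0,-28,50],[0,0,0,0,0,-44,50],[0,0,0,0,0,-60,50],[0,0,0,0,0,-70,50],[0,0,0,0,0,-74,50],[0,0,0,0,0,-74,50]]' 50
python3 - <<'E'
from look import *
C=[];T=[]
for i in range(4):
    im,d=get_image("scene"); s=read_state(); p=cloud("scene",d); r,g,b=[im[...,i].astype(int) for i in range(3)]
    m=(b>90)&(b>r+55)&(d>0)&(abs(p[...,2]-.067)<.015)&(abs(p[...,0]-.448)<.06)&(abs(p[...,1]+.2215)<.13)
    y=(p[m]-[.448,-.2215,0])@[-.184,-.983,0]*1000; C.append(np.percentile(y,[2,98])); T.append(s["time_s"])
print(np.array(C).round(1).tolist(),np.polyfit(T,np.mean(C,1),1)[0])
cv2.imwrite("pics/end.png",cv2.resize(im[60:260,130:450,::-1],(800,500)))
U=(abs(p[...,0]-.448)<.1)&(abs(p[...,1]+.2215)<.2)&(d>0)&(p[...,2]>.05)&(p[...,2]<.075)&(r>130)&(g<70)&(b<70)
k,l,st,c=cv2.connectedComponentsWithStats(U.astype(np.uint8)); S=[p[l==i].mean(0) for i in range(1,k) if st[i,4]>8]; print(np.array(S),np.mean(S,0))
E
```

```text
time_s: 24.03
tcp_pos: [0.4483, -0.2221, 0.1892]
orientation: [0.0, 0.996, -0.093, 0.001]
wrist_force: [-0.5, 1.2, 0.2]
grip_width: 0.05
finger_force: 0.0
[[-15.5, 28.6], [-15.5, 27.7], [-15.7, 28.2], [-15.3, 28.9]] 1.715611272385364
[[ 0.428  -0.3412  0.0602]
 [ 0.4758 -0.1014  0.0607]] [ 0.4519 -0.2213  0.0605]
```

View pics/end.png

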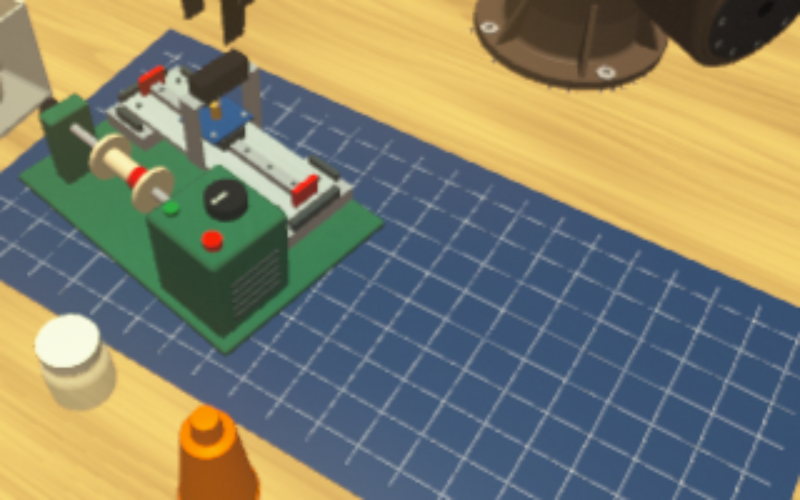

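The unit lies level between the lips, released. The fingers are clear above it at (215,15), and the carriage is near the middle at (222,118), almost still. The stops measure 30.5 mm above the seat's height, the same offset as on the bench, so the unit is fully home.

```bash
python3 -c "
from rig import *
print(finish_job())"
```

```text
the job is handed in; nothing more can be done
None
```

The job is handed in: the traverse unit is released and fully home in the winder's seat, its carriage last measured about 7 mm from the middle and almost still; just before seating I rose about 9 mm from first lowering to correct a 25 mm carriage drift, and the hand-in gave no verdict.

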